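Slide a watch movement through the L-slot to the timing pickup

TASK

On the slotted blue-grey plate, push the white holder with the watch movement on it along the L-shaped slot with the outside of the fingers: first to the corner, then along the second leg until it is fully home at the slot's end beside the blue pickup, and leave it standing there. Push it gently and only on its white sides: do not grip, lift or tip it, and do not touch the movement on top. Leave everything else on the bench where it is.

Things in the scene. Friction and masses are not known exactly. Their poses are not given: they have to be found in the camera images.
- fixture: Fixed blue-grey metal plate, 190 x 190 mm, top face 20 mm above the table, with a black L-shaped slot 12 mm wide, 14 mm deep. Origin: centre of its underside, on the table. x runs along the slot's first leg, start to corner (100 mm); y along the second, corner to end (90 mm). A blue pickup head (36 x 22 mm, 40 mm above the plate, brass nib) is fixed beyond the slot's end.
- holder: Loose round white holder, about 0.25 kg, on the plate: diameter 48 mm for its lower 20 mm, 45 mm above, 32 mm high (38 with the movement). Origin: centre of its flat underside, at the plate's top face; from it a 9 mm pin reaches 12 mm down into the slot, 3 mm play across. Slides by dry friction (a few N), stays where left. Push low on the side: pushed high it tends to tip.
- movement: The rose-gold watch movement, 37 mm diameter, 6 mm high, fixed centrally on the holder's top. Origin: centre of its underside, 32 mm above the holder's origin. Must not be touched.
- slot_start (a point): Holder origin's place when its pin is at the slot's start (on the plate's top face).
- slot_corner (a point): Holder origin's place when its pin is in the slot's corner, on the middle lines of both legs; pushed along the first leg, the pin comes to a stop against the slot's wall 1.5 mm beyond this.
- slot_end (a point): Holder origin's place when its pin rests against the closed end of the slot's second leg: the final place, beside the blue pickup head's nib.
- loupe: aluminium eyeglass loupe, a 42 mm high flared tube 38 mm wide, standing on the slotted plate. Leave alone. Origin: centre of its underside.
- case_ring: rose-gold watch case ring, 36 mm outside, 8 mm high, lying on the slotted plate. Leave alone. Origin: centre of its underside.
- bezel: rose-gold bezel ring, 42 mm outside, 7 mm high, on the table. Leave alone. Origin: centre of its underside.
- dome: clear dust dome, 124 mm wide, 98 mm high with its knob, on the table. Leave alone. Origin: centre of its underside.
- spare_holder: empty white holder without pin or movement, 48 mm wide, 32 mm high, on the table away from the plate. Leave alone. Origin: centre of its underside.
- dish: green glass dish, 70 mm wide, 22 mm high, on the table. Leave alone. Origin: centre of its underside.
- screwdriver: small red-handled screwdriver, 120 mm long, lying on the table. Leave alone. Origin: under its middle part, at table height.
- tweezers: steel tweezers, 130 mm long, 6 mm high, lying on the table. Leave alone. Origin: under its middle part, at table height.

How it is judged (in metres and radians):
On the way:
1. the holder has been pushed along the first leg to the slot's corner (horizontal distance between holder and slot_corner below 0.008 m), for 0.05 s.
At the end, for the whole second after the job is handed in: The holder stands upright (within 3.4 degrees) and at rest on the plate, its pin in the slot, within 5 mm of the final place at the end of the second leg (horizontal distance between holder and slot_end below 0.005 m and z of holder in the frame of fixture between 0.017 and 0.023 m and angle between holder's own z axis and vertical below 0.06 rad and linear speed of holder below 0.01 m/s); the robot touches nothing.
It fails at once if the holder is lifted more than 8 mm off the plate or tipped by more than 17 degrees (z of holder in the frame of fixture above 0.028 m or angle between holder's own z axis and vertical above 0.3 rad).
It fails at once if the holder is gripped: the place between the finger pads comes down over the holder (horizontal distance between the grasp point and holder below 0.02 m and z of the grasp point in the frame of holder below 0.045 m).
It fails at once if the holder is knocked, moving faster than 0.35 m/s (linear speed of holder above 0.35 m/s).
It fails at once if the movement is touched (contact force between any of the fingers, the arm and movement above 0.3 N).
It fails at once if one of the other things is moved by more than 10 mm (distance of any of loupe, case_ring, bezel, dome, spare_holder, dish, screwdriver, tweezers from where it was at the start of the episode above 0.01 m).
It also fails if it takes over 45 s, if anything falls off the work surface, if the arm or the gripper's body presses on something with over 40 N, if the wrist force passes 120 N, or if a joint passes its speed limit or range.

ROBOT

A 7-joint arm with a two-finger parallel gripper is mounted at the origin on the work surface. World frame = base frame: x ahead of the robot, y to its left, z up, the work surface at z = 0. Lengths are in mm, angles in rad, forces in N, time in s.
With the tool pointing down it reaches from about 400 to 850 mm from the base axis. Payload 4.5 kg.
Tool frame: the origin (TCP) lies between the finger pads; the fingertips stand 8 mm ahead of it and the grasp point (between the pads) lies 11 mm behind it (manip.tip_reach is the distance from the TCP to the fingertips, in mm); z points along the fingers, y is the line along which they close (so a half turn about z gives the same grasp; the last joint's range is limited). The gripper opens to 85 mm and grips with 20 to 120 N. Pads are 22 mm wide; open, the fingers measure 114 mm over their backs; the gripper's body (76 mm by 85 mm) begins 54 mm behind the grasp point. The pads swing forward as they close: fully open they stand 13 mm farther back than shut.
Start: joints at [-1.298, 0.689, -0.195, 1.565, 0.157, 0.902, -0.215], TCP at [147.814, 607.293, 239.317] pointing down, gripper open.
Joint ranges: [-3.01, 3.01], [-0.46, 2.08], [-1.47, 1.51], [0.13, 2.56], [-1, 4.14], [0.04, 2.09], [-2.66, 2.66]. Speed limits (rad/s): [2.57, 2.57, 3.14, 3.14, 3.14, 3.14, 3.14].

INTERFACE

Orientations are given as a unit quaternion [w, x, y, z].
In Python, from station import manip, viewer, job gives the robot as it stands. The module is installed in compiled form; this text tells all that it offers.
- The arm moves only by the shell command python3 -m jog 'ROWS' [FORCE]. ROWS is a JSON object of lists of equal length, an entry for each row: "rot": the turn, a rotation vector about the tool's x, y, z in degrees, a list of three; "slide": the shift along the tool's x, y, z in cm, a list of three; "gripper": the closure, from 0 (fully open) to 1 (shut). In form: {"rot": [[wx, wy, wz], ...], "slide": [[tx, ty, tz], ...], "gripper": [gripper, ...]}. A call has 1 to 8 rows; each row is the pose to reach, as a shift and turn from the pose commanded when the call began, along the tool's axes at that moment; what a row does not reach only later rows make up. A row lasts 1/10 s, in which the tool goes at most 50 mm and 8.59 degrees, less where a joint would pass 70% of its speed; a pose out of reach is approached as far as the arm can. A call with a gripper value outside its range is refused whole. The fingers move at their own pace and stop on an object; FORCE is the grip in N (left out, the last holds). Time passes only in rows, so rows that repeat a pose let the fingers close. It gives the time, the measured TCP pose, the force, the opening and the grip force at its end, in the units of the state.
- manip.observe(): the state, without advancing time (a new reading comes with each control period).
- viewer.read_camera(name): name is "scene" or "top"; returns the picture (384x512x3 uint8, red, green, blue); there is no depth.
- viewer.camera_model(name): a dict with "fx", "fy", "cx", "cy" (pixels), "world_from_camera" (4x4, takes a point from camera to world coordinates). Camera axes: x right, y down, z forward; pixel columns grow to the right and rows downward; lengths in mm; the calibration is good to about 2 mm. A picture is of the moment at which its call begins. camera_model takes no time and is no camera call.
- job.close_job(): hands the job in; it is judged then, once.
Trained networks look in the newest picture that a camera, given by its name, has taken for a name from the list of things; names that differ only in an ending like _2 or _b are one class to them, and where a whole thing is asked for, a point or a joint stands for the part that bears it (a point fixed in the world has none). Each returns a list of dicts, best first, with "p" (0 to 1); they miss things now and then, are a little off and sometimes report something else, mostly with a low value. They report only what shows in the picture. A call takes as long as a camera call.
- viewer.look_for(name, camera): "position" ([x, y, z] in mm, in world coordinates, good to about 4 mm: the middle of the surface that is visible of it).
- viewer.regions_of(name, camera): "region" (384x512 bool, what is visible of it).
The state is a dict: "time": time; "joints": joint angles; "qd": joint speeds; "joint_torque": joint torques, N m; "tcp_pos": TCP position; "eef_rot": TCP orientation; "force": force on the tool from outside, world axes, zero at the start; "moment": the same for the moment, N m; "opening": finger opening in mm; "finger_force": force on a finger pad.
Only numpy, scipy, OpenCV 4.12 (cv2) and the standard library are available. Lean on these libraries where they do the work, as an engineer would, in place of code of your own. Each camera call takes 0.05 s, during which the arm holds its last target. There are 200 camera calls.

## Working session

There is one attempt and no reset: what is moved stays moved. The work goes in short steps, Python scripts to look and compute and a shell command to move; the robot and the scene stay as the last step left them, time stands still between calls to the robot, and variables do not carry over. Pictures are saved under pics/ and viewed, at most 10 in all, crops included, and the job is handed in when it is done.

```bash
mkdir -p pics; python3 - <<'E'
from station import manip, viewer, job
import cv2,numpy as np
s=manip.observe(); print({k:np.round(v,3).tolist() for k,v in s.items()}, manip.tip_reach)
for c in("top","scene"):
    im=viewer.read_camera(c); cv2.imwrite(f"pics/{c}0.png",cv2.resize(im[:,:,::-1],(800,600),interpolation=cv2.INTER_CUBIC)); np.save(f"{c}0.npy",im)
    m=viewer.camera_model(c); print(c,m["fx"],m["cx"],m["cy"],np.round(m["world_from_camera"],3).tolist())
    for n in("holder","movement","fixture","loupe","case_ring","dome","spare_holder","slot_end"):
        try: print(n,[(round(d["p"],2),np.round(d["position"]).tolist()) for d in viewer.look_for(n,c)[:2]])
        except Exception as e: print(n,e)
E
```

```text
{'time': 0.0, 'joints': [-1.298, 0.69, -0.194, 1.566, 0.157, 0.903, -0.215], 'qd': [0.0, 0.001, 0.001, 0.0, 0.001, 0.0, 0.001], 'joint_torque': [0.0, -53.962, -1.267, -15.854, 0.009, 0.01, 0.0], 'tcp_pos': [147.735, 606.614, 238.465], 'eef_rot': [-0.0, 0.119, 0.993, -0.001], 'force': [-0.385, 0.253, -0.071], 'moment': [0.021, 0.069, 0.006], 'finger_force': 0.0, 'opening': 85.32} 8.0
top 395.3437680821569 253.98602762522142 193.57718090042658 [[0.014, -0.987, 0.163, 389.802], [-1.0, -0.014, 0.001, -42.46], [0.001, -0.163, -0.987, 1115.349], [0.0, 0.0, 0.0, 1.0]]
holder [(0.64, [547.0, -115.0, 61.0])]
movement []
fixture [(0.68, [573.0, -50.0, 14.0])]
loupe [(0.51, [490.0, -29.0, 34.0])]
case_ring [(0.46, [530.0, -13.0, 28.0])]
dome [(0.66, [632.0, 386.0, 66.0]), (0.33, [574.0, -52.0, 19.0])]
spare_holder [(0.75, [639.0, -318.0, 34.0]), (0.56, [574.0, -50.0, 20.0])]
slot_end [(0.63, [572.0, -50.0, 20.0])]
scene 471.8358884173197 247.49561357809424 188.25012306662353 [[-0.618, 0.545, -0.567, 1269.523], [0.786, 0.408, -0.464, 537.898], [-0.021, -0.732, -0.681, 912.409], [0.0, 0.0, 0.0, 1.0]]
holder [(0.62, [557.0, -106.0, 51.0])]
movement [(0.57, [546.0, -110.0, 61.0])]
fixture [(0.92, [591.0, -40.0, 18.0])]
loupe [(0.72, [495.0, -32.0, 52.0])]
case_ring []
dome [(0.72, [674.0, 417.0, 63.0])]
spare_holder [(0.53, [651.0, -308.0, 26.0])]
slot_end [(0.69, [590.0, -36.0, 19.0])]
```

```bash
cat >h.py <<'E'
import cv2,numpy as np
from station import viewer
def px(c,P):
    m=viewer.camera_model(c);T=np.linalg.inv(np.array(m["world_from_camera"]))
    q=np.asarray(P,float)@T[:3,:3].T+T[:3,3]
    return np.c_[m["fx"]*q[:,0]/q[:,2]+m["cx"],m["fy"]*q[:,1]/q[:,2]+m["cy"]].astype(np.float32)
def rect(c,im,z,x0=430,y0=90,s=2.5,w=600,h=600):
    # col -> -y from y0 ; row -> -x from top; x = x0+(h-row)/s, y=y0-col/s
    C=np.float32([[0,0],[w,0],[w,h],[0,h]])
    W=[[x0+(h-v)/s,y0-u/s,z] for u,v in C]
    H=cv2.getPerspectiveTransform(px(c,W),C)
    return cv2.warpPerspective(im,H,(w,h),flags=cv2.INTER_CUBIC)
E
python3 - <<'E'
from h import *
for c in("top","scene"): 
    r=rect(c,np.load(c+"0.npy"),20,x0=460 if 0 else 450,y0=70)
    cv2.imwrite(f"pics/{c}r.png",r[:,:,::-1])
E
```

```text
(no output)
```

View pics/top0.png

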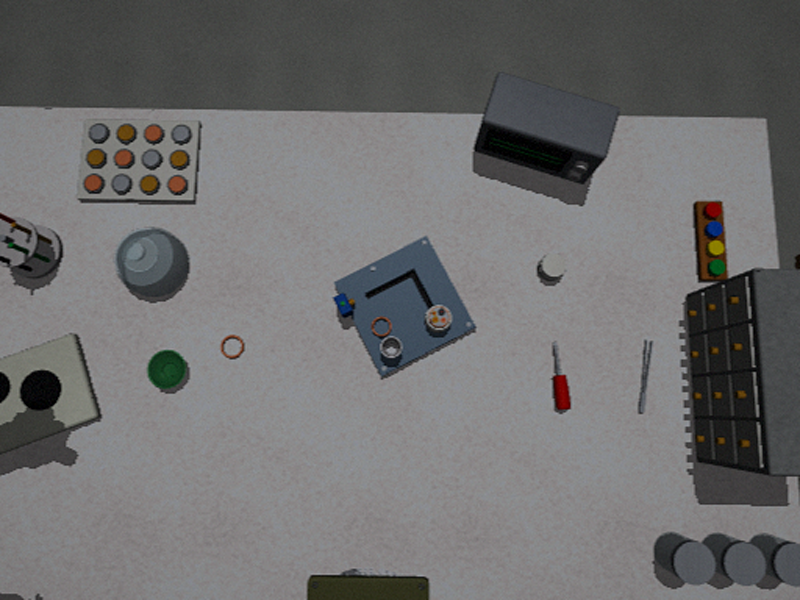

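View pics/topr.png

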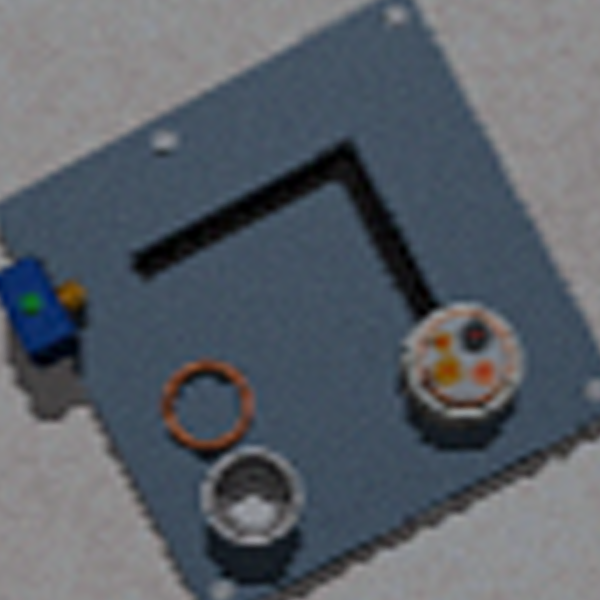

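View pics/scene0.png

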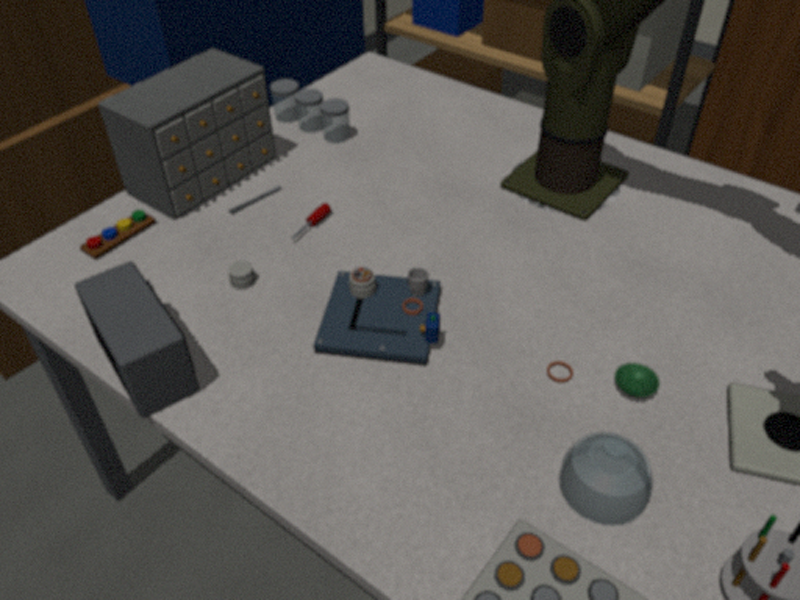

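```bash
python3 - <<'E'
from h import *
from scipy.optimize import minimize
from scipy.ndimage import map_coordinates
# sample points in L frame: origin slot_corner, a along first leg dir, b along second leg
g=np.arange(-12,105,1.0); A,B=np.meshgrid(g*1-0,g)
A=-A # a negative = toward start
ins=((abs(A)<6)&(B>-6)&(B<94.5))|((abs(B)<6)&(A<6)&(A>-70))
near=(((abs(A)<12)&(B>-12)&(B<100.5))|((abs(B)<12)&(A<12)&(A>-70)))
near&=~((A<-62)&(abs(B)<99)) ; ins&=near
a,b=A[near],B[near]; w=ins[near]
for c in("top","scene"):
    im=cv2.cvtColor(np.load(c+"0.npy"),cv2.COLOR_RGB2GRAY).astype(float)
    def P(p,a,b,z=20):
        t=p[2];d1=np.array([np.cos(t),np.sin(t)]);d2=np.array([-np.sin(t),np.cos(t)])
        X=p[:2]+np.outer(a,d1)+np.outer(b,d2);return np.c_[X,np.full(len(X),z)]
    def f(p):
        q=px(c,P(p,a,b));v=map_coordinates(im,[q[:,1],q[:,0]],order=1);return v[w].mean()-v[~w].mean()
    best=min((minimize(f,[633+dx,-67+dy,0.5],method="Nelder-Mead",options=dict(initial_simplex=[[633+dx,-67+dy,.5],[638+dx,-67+dy,.5],[633+dx,-62+dy,.5],[633+dx,-67+dy,.6]])) for dx in(-4,0,4) for dy in(-4,0,4)),key=lambda r:r.fun)
    p=best.x;print(c,np.round(p,3),best.fun,"start",P(p,[-100.],[0.])[0],"end",P(p,[0.],[90.])[0])
    r=viewer.regions_of("movement",c) or viewer.regions_of("holder",c)
    for d in r[:1]:
        ys,xs=np.nonzero(d["region"]);print(d["p"],len(xs),xs.min(),xs.max(),ys.min(),ys.max())
    st=P(p,[-100.],[0.])[0]
    for h,rad in((58,18.5),(52,22.5),(20,24)):
        t=np.linspace(0,2*np.pi,60);q=px(c,np.c_[st[0]+rad*np.cos(t),st[1]+rad*np.sin(t),np.full(60,h)]);print(h,q.min(0),q.max(0))
    S=4 if c=="top" else 4
    q=px(c,[st])[0];
    big=cv2.resize(np.load(c+"0.npy")[:,:,::-1],None,fx=S,fy=S,interpolation=cv2.INTER_CUBIC)
    for pts in([P(p,np.array([-106.,6,6,-6,-6,-106]),np.array([-6.,-6,94.5,94.5,6,6]))]+[np.c_[st[0]+rad*np.cos(t),st[1]+rad*np.sin(t),np.full(60,h)] for h,rad in((52,22.5),(20,24))]):
        cv2.polylines(big,[(S*(px(c,pts)+.5)).astype(int)],True,(0,255,0),1)
    k=px(c,P(p,[-30.],[30.]))[0]*S; x,y=int(k[0]-200),int(k[1]-200)
    cv2.imwrite(f"pics/{c}fit.png",big[y:y+400,x:x+400])
a=cv2.imread("pics/topfit.png");b=cv2.imread("pics/scenefit.png");cv2.imwrite("pics/fit.png",np.hstack([a,b]))
E
```

```text
top [ 6.2701e+02 -6.7659e+01  4.8900e-01] -53.79016436665316 start [ 538.73311585 -114.64035469   20.        ] end [584.7264539   11.78991406  20.        ]
0.68 151 274 286 196 209
58 [274.26913 196.56161] [287.9695  210.13191]
52 [272.6822  195.45367] [289.25317 211.86922]
20 [271.6011  196.73126] [288.77173 213.752  ]
scene [ 6.26007e+02 -6.88920e+01  4.91000e-01] -20.73628747101155 start [ 537.82630619 -116.05246403   20.        ] end [583.56252237  10.47104576  20.        ]
0.54 291 224 240 171 190
58 [224.8634  169.39624] [238.28798 178.23438]
52 [223.53285 170.09471] [239.80984 180.85202]
20 [223.63376 178.27823] [240.71089 189.79121]
```

View pics/fit.png

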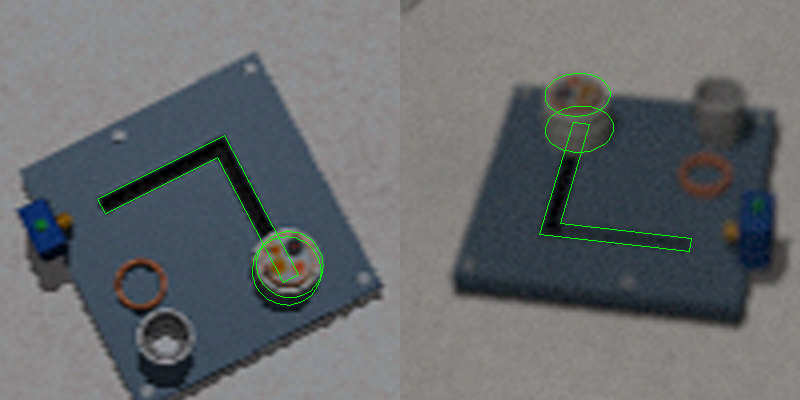

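The fitted slot outline agrees in both views to about 1.5 mm: start (538,-115), corner (626.5,-68), end (584,11), leg 1 at 28°. The holder is standing at the start, and its green circles sit on it. The loupe and ring lie on the inner side of the L, clear of both pushes.

```bash
python3 -m jog '{"rot":[[0,0,48.4],[0,0,48.4],[0,0,48.4],[0,0,48.4],[0,0,48.4],[0,0,48.4],[0,0,48.4],[0,0,48.4]],"slide":[[-31.3,-13.7,0],[-31.3,-13.7,0],[-31.3,-13.7,0],[-31.3,-13.7,0],[-31.3,-13.7,0],[-31.3,-13.7,0],[-31.3,-13.7,0],[-31.3,-13.7,0]],"gripper":[1,1,1,1,1,1,1,1]}' 40
cat >>h.py <<'E'
def to(x,y,z):
    from station import manip
    from scipy.spatial.transform import Rotation as R
    s=manip.observe();w=s["eef_rot"];r=R.from_quat([w[1],w[2],w[3],w[0]])
    m=r.as_matrix();print(round(s["time"],2),np.round(s["tcp_pos"],1),"x",np.round(m[:,0],3),"y",np.round(m[:,1],3),"z",np.round(m[:,2],3),"tip",manip.tip_reach,"open",s["opening"],"F",np.round(s["force"],1))
    d=np.array([x,y,z])-s["tcp_pos"];print("slide cm",np.round(r.inv().apply(d)/10,2))
    # turn to have tool y along 28 deg, z down
    t=np.deg2rad(28.08);M=np.array([[-np.sin(t),np.cos(t),0],[np.cos(t),np.sin(t),0],[0,0,-1]]).T
    print("rot deg",np.round((r.inv()*R.from_matrix(M)).as_rotvec(degrees=True),2))
E
python3 -c "from h import *;to(488,-142,150)"
```

```text
time: 1.85
tcp_pos: [426.5, 393.7, 239.5]
eef_rot: [0.003, 0.521, 0.854, -0.0]
force: [0.1, -0.9, -0.1]
opening: -0.3
finger_force: 0.0
1.85 [426.5 393.7 239.5] x [-0.458  0.889 -0.006] y [0.889 0.458 0.003] z [ 0.005 -0.004 -1.   ] tip 8.0 open -0.28291689588439306 F [ 0.1 -0.9 -0.1]
slide cm [-50.39 -19.06   9.19]
rot deg [ 0.15  0.32 -0.85]
```

```bash
python3 -m jog '{"rot":[[0,0,-0.8],[0,0,-0.8],[0,0,-0.8],[0,0,-0.8],[0,0,-0.8],[0,0,-0.8],[0,0,-0.8],[0,0,-0.8]],"slide":[[-50.4,-19.1,9.2],[-50.4,-19.1,9.2],[-50.4,-19.1,9.2],[-50.4,-19.1,9.2],[-50.4,-19.1,9.2],[-50.4,-19.1,9.2],[-50.4,-19.1,9.2],[-50.4,-19.1,9.2]],"gripper":[1,1,1,1,1,1,1,1]}'
python3 -c "from h import *;to(488,-142,150)"
```

```text
time: 2.65
tcp_pos: [469.1, 7.8, 171.9]
eef_rot: [0.0, 0.509, 0.861, 0.001]
force: [1.3, -0.2, 0.3]
opening: 0.0
finger_force: 0.0
2.65 [469.1   7.8 171.9] x [-0.482  0.876  0.   ] y [0.876 0.482 0.001] z [ 0.001  0.001 -1.   ] tip 8.0 open 0.02674868184326142 F [ 1.3 -0.2  0.3]
slide cm [-14.04  -5.56   2.18]
rot deg [ 0.07 -0.01  0.71]
```

```bash
python3 -m jog '{"rot":[[0,0,0.7],[0,0,0.7],[0,0,0.7],[0,0,0.7],[0,0,0.7],[0,0,0.7]],"slide":[[-14,-5.6,2.2],[-14,-5.6,2.2],[-14,-5.6,2.2],[-14,-5.6,2.2],[-14,-5.6,2.2],[-14,-5.6,2.2]],"gripper":[1,1,1,1,1,1]}'
python3 -c "from h import *;to(488,-142,33)"
```

```text
time: 3.25
tcp_pos: [487.2, -138.8, 150.1]
eef_rot: [-0.0, 0.514, 0.858, 0.001]
force: [-0.7, -0.2, -0.3]
opening: -0.4
finger_force: 0.0
3.25 [ 487.2 -138.8  150.1] x [-0.472  0.882  0.001] y [0.882 0.472 0.001] z [ 0.     0.001 -1.   ] tip 8.0 open -0.37770194317145417 F [-0.7 -0.2 -0.3]
slide cm [-0.33 -0.09 11.71]
rot deg [ 0.06 -0.06  0.07]
```

```bash
python3 -m jog '{"rot":[[0,0,0],[0,0,0],[0,0,0],[0,0,0],[0,0,0]],"slide":[[-0.3,0,4],[-0.3,0,8],[-0.3,0,11],[-0.3,0,11.7],[-0.3,0,11.7]],"gripper":[1,1,1,1,1]}'
python3 - <<'E'
from h import *
to(488,-142,33)
a=viewer.read_camera("top");b=viewer.read_camera("scene")
f=lambda im,c:cv2.resize(im[c[1]-55:c[1]+55,c[0]-55:c[0]+55,::-1],(400,400),interpolation=cv2.INTER_CUBIC)
k=px("top",[[550,-80,20]])[0].astype(int);l=px("scene",[[550,-80,20]])[0].astype(int)
cv2.imwrite("pics/p1.png",np.hstack([f(a,k),f(b,l)]))
E
```

```text
time: 3.75
tcp_pos: [488.1, -141.3, 32.6]
eef_rot: [-0.001, 0.514, 0.858, 0.0]
force: [0.0, 0.1, 0.3]
opening: -0.0
finger_force: 0.0
3.75 [ 488.1 -141.3   32.6] x [-0.472  0.881  0.002] y [ 0.881  0.472 -0.001] z [-0.002  0.001 -1.   ] tip 8.0 open -0.0351638815827274 F [0.  0.1 0.3]
slide cm [-0.05 -0.04 -0.04]
rot deg [-0.05 -0.1   0.12]
```

View pics/p1.png

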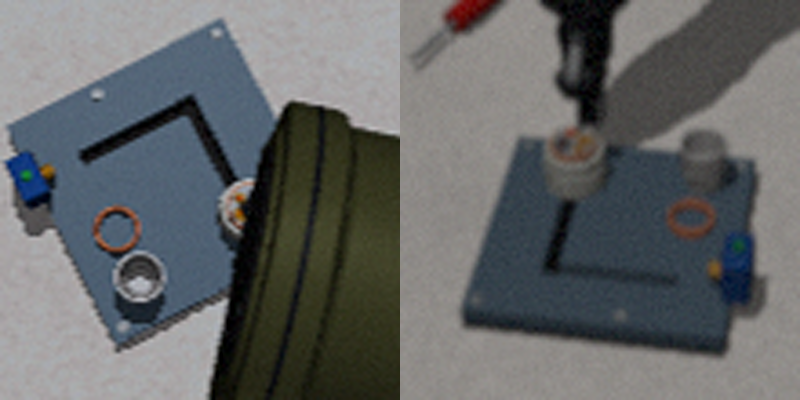

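The picture shows the closed fingers standing just behind the holder, which is at panel pixel (575,160) in the right view. The way along leg 1 is free, so I start pushing.

```bash
python3 -m jog '{"rot":[[0,0,0],[0,0,0],[0,0,0],[0,0,0],[0,0,0],[0,0,0],[0,0,0],[0,0,0]],"slide":[[0,0.5,0],[0,1,0],[0,1.5,0],[0,2,0],[0,2.6,0],[0,3.4,0],[0,4.2,0],[0,5,0]],"gripper":[1,1,1,1,1,1,1,1]}'
python3 - <<'E'
from h import *
to(590,-86,33)
b=viewer.read_camera("scene")
print(viewer.look_for("movement","scene")[:1],viewer.look_for("holder","scene")[:1])
np.save("s1.npy",b)
E
```

```text
time: 4.65
tcp_pos: [532.5, -119.8, 32.9]
eef_rot: [-0.0, 0.515, 0.857, -0.0]
force: [-1.8, -2.2, 1.6]
opening: -0.0
finger_force: 1.4
4.65 [ 532.5 -119.8   32.9] x [-0.47   0.883  0.   ] y [ 0.883  0.47  -0.001] z [-0.001 -0.    -1.   ] tip 8.0 open -0.001788478985051023 F [-1.8 -2.2  1.6]
slide cm [ 0.29  6.67 -0.02]
rot deg [-0.06 -0.02 -0.08]
[{'position': [567.9, -97.7, 58.5], 'p': 0.42}] [{'position': [577.1, -94.5, 55.0], 'p': 0.57}]
```

```bash
python3 -m jog '{"rot":[[0,0,0],[0,0,0],[0,0,0],[0,0,0],[0,0,0],[0,0,0],[0,0,0],[0,0,0]],"slide":[[0.1,0.8,0],[0.1,1.6,0],[0.1,2.4,0],[0.1,3.2,0],[0.1,4,0],[0.1,4.8,0],[0.1,5.5,0],[0.1,6,0]],"gripper":[1,1,1,1,1,1,1,1]}'
python3 - <<'E'
from h import *
to(592.5,-86.4,33)
b=viewer.read_camera("scene")
print(viewer.look_for("movement","scene")[:1],viewer.look_for("holder","scene")[:1])
np.save("s2.npy",b)
r=rect("scene",b,20,x0=500,y0=50,s=3,w=600,h=600)
t=rect("scene",b,52,x0=500,y0=50,s=3,w=600,h=600)
cv2.circle(t,(int((50+68.3)*3),int(600-126.5*3)),int(22.5*3),(0,255,0),1)
cv2.imwrite("pics/p2.png",t[:,:,::-1])
E
```

```text
time: 5.6
tcp_pos: [585.7, -90.3, 32.9]
eef_rot: [0.0, 0.515, 0.857, 0.0]
force: [-1.7, -0.1, -1.2]
opening: -0.3
finger_force: 0.6
5.6 [585.7 -90.3  32.9] x [-0.47   0.883  0.   ] y [0.883 0.47  0.001] z [ 0.001  0.    -1.   ] tip 8.0 open -0.27926006063511444 F [-1.7 -0.1 -1.2]
slide cm [ 0.02  0.78 -0.01]
rot deg [ 0.03 -0.   -0.04]
[] [{'position': [628.3, -65.5, 53.0], 'p': 0.56}]
```

View pics/p2.png

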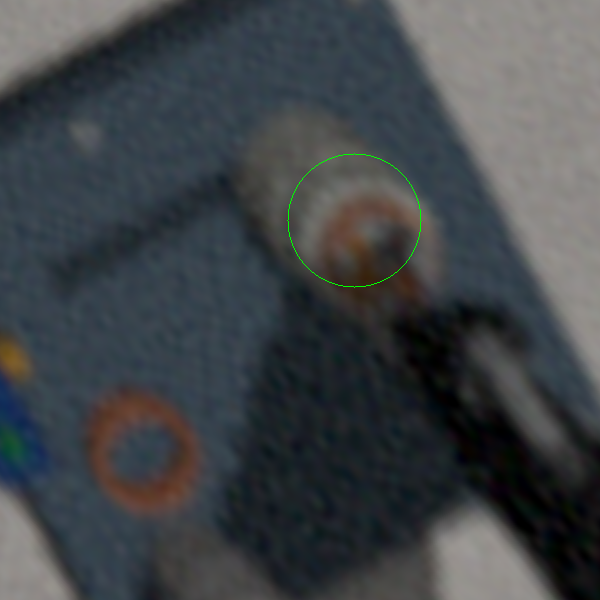

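The holder's rim sits about 8 mm short of the predicted corner circle at (354,220), which matches the finger geometry. I continue slowly to the stop.

```bash
python3 -m jog '{"rot":[[0,0,0],[0,0,0],[0,0,0],[0,0,0],[0,0,0]],"slide":[[0,0.2,0],[0,0.4,0],[0,0.6,0],[0,0.7,0],[0,0.75,0]],"gripper":[1,1,1,1,1]}'
python3 -c "from h import *;to(592.5,-86.4,33)"
```

```text
time: 6.25
tcp_pos: [591.3, -87.5, 33.0]
eef_rot: [-0.0, 0.515, 0.857, -0.0]
force: [-1.5, -1.2, 1.3]
opening: 0.2
finger_force: 1.3
6.25 [591.3 -87.5  33. ] x [-0.47   0.883  0.   ] y [ 0.883  0.47  -0.   ] z [-0. -0. -1.] tip 8.0 open 0.15511859497177935 F [-1.5 -1.2  1.3]
slide cm [ 0.04  0.15 -0.  ]
rot deg [-0.03 -0.01 -0.07]
```

```bash
python3 -m jog '{"rot":[[0,0,0],[0,0,0],[0,0,0]],"slide":[[0,0.1,0],[0,0.2,0],[0,0.2,0]],"gripper":[1,1,1]}'; python3 -m jog '{"rot":[[0,0,0],[0,0,0],[0,0,0]],"slide":[[0,0.1,0],[0,0.15,0],[0,0.15,0]],"gripper":[1,1,1]}'
```

```text
time: 6.55
tcp_pos: [593.5, -86.3, 33.0]
eef_rot: [0.0, 0.515, 0.857, 0.0]
force: [-1.9, -1.8, 2.1]
opening: 0.0
finger_force: 1.1
time: 6.85
tcp_pos: [594.8, -85.6, 33.0]
eef_rot: [0.0, 0.515, 0.857, 0.0]
force: [-2.6, -1.4, 2.9]
opening: -0.1
finger_force: 1.1
```

```bash
python3 -m jog '{"rot":[[0,0,0],[0,0,0]],"slide":[[0,0.1,0],[0,0.1,0]],"gripper":[1,1]}'; python3 -m jog '{"rot":[[0,0,0],[0,0,0]],"slide":[[0,0.1,0],[0,0.1,0]],"gripper":[1,1]}'
python3 - <<'E'
from h import *
b=viewer.read_camera("scene")
t=rect("scene",b,52,x0=500,y0=50,s=3,w=600,h=600)
cv2.circle(t,(int((50+68.3)*3),int(600-126.5*3)),int(22.5*3),(0,255,0),1)
cv2.imwrite("pics/p3.png",t[100:400,150:550,::-1])
E
```

```text
time: 7.05
tcp_pos: [595.7, -85.1, 33.0]
eef_rot: [0.0, 0.515, 0.857, 0.0]
force: [-2.0, -0.7, 0.9]
opening: 0.2
finger_force: 1.2
time: 7.25
tcp_pos: [596.2, -84.8, 33.0]
eef_rot: [-0.0, 0.515, 0.857, -0.0]
force: [-2.8, -1.6, 1.0]
opening: 0.1
finger_force: 1.6
```

View pics/p3.png

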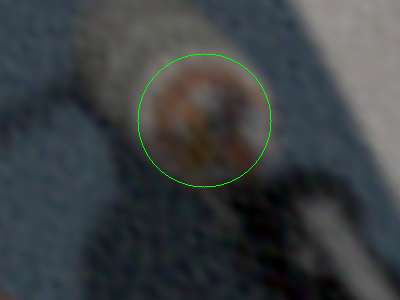

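The holder's rim now fills the corner circle, centred at (205,120). I'll feel for the stop.

```bash
python3 -m jog '{"rot":[[0,0,0],[0,0,0]],"slide":[[0,0.1,0],[0,0.1,0]],"gripper":[1,1]}'; python3 -m jog '{"rot":[[0,0,0],[0,0,0]],"slide":[[0,0.1,0],[0,0.1,0]],"gripper":[1,1]}';python3 -m jog '{"rot":[[0,0,0],[0,0,0]],"slide":[[0,0.1,0],[0,0.1,0]],"gripper":[1,1]}'
```

```text
time: 7.5
tcp_pos: [596.3, -84.7, 32.9]
eef_rot: [-0.001, 0.515, 0.857, -0.001]
force: [-3.9, -2.3, 4.2]
opening: 0.0
finger_force: 2.5
time: 7.7
tcp_pos: [596.4, -84.7, 32.9]
eef_rot: [-0.001, 0.515, 0.857, -0.001]
force: [-5.3, -1.5, 4.7]
opening: 0.2
finger_force: 3.3
time: 7.9
tcp_pos: [596.4, -84.7, 32.9]
eef_rot: [-0.002, 0.515, 0.857, -0.002]
force: [-6.2, -3.4, 7.0]
opening: 0.2
finger_force: 4.0
```

```bash
python3 -m jog '{"rot":[[0,0,0],[0,0,0],[0,0,0],[0,0,0],[0,0,0],[0,0,0],[0,0,0],[0,0,0]],"slide":[[0,-1,0],[0,-2,0],[-2.5,-2,0],[-5.2,-2,0],[-5.2,0,0],[-5.2,2,0],[-5.2,3.4,0],[-5.2,3.4,0]],"gripper":[1,1,1,1,1,1,1,1]}'
python3 - <<'E'
from h import *
to(651,-112,33)
b=viewer.read_camera("scene")
t=rect("scene",b,52,x0=500,y0=50,s=3,w=600,h=600)
cv2.circle(t,(int((50+67.7)*3),int(600-127.5*3)),int(22.5*3),(0,255,0),1)
cv2.imwrite("pics/p4.png",t[50:500,50:,::-1])
E
```

```text
time: 8.7
tcp_pos: [656.0, -110.9, 33.1]
eef_rot: [0.001, 0.514, 0.858, 0.002]
force: [0.0, 0.4, -0.6]
opening: 0.1
finger_force: 0.0
8.7 [ 656.  -110.9   33.1] x [-0.472  0.882 -0.   ] y [0.882 0.472 0.005] z [ 0.004  0.002 -1.   ] tip 8.0 open 0.07260174810014638 F [ 0.   0.4 -0.6]
slide cm [ 0.14 -0.49  0.01]
rot deg [0.29 0.   0.07]
```

View pics/p4.png

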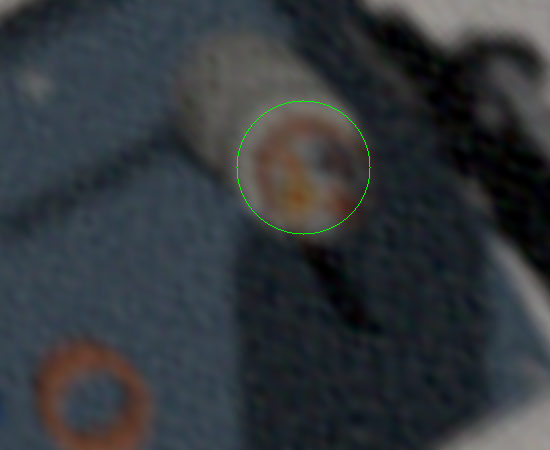

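The holder stands upright in the corner circle at (303,167), with the fingers to its right. Now I push along leg 2.

```bash
python3 -m jog '{"rot":[[0,0,0],[0,0,0],[0,0,0],[0,0,0],[0,0,0],[0,0,0],[0,0,0],[0,0,0]],"slide":[[0.4,-0.5,0],[0.8,-0.5,0],[1.2,-0.5,0],[1.6,-0.5,0],[2.2,-0.5,0],[3,-0.5,0],[3.8,-0.5,0],[4.6,-0.5,0]],"gripper":[1,1,1,1,1,1,1,1]}'
python3 - <<'E'
from h import *
to(600.3,-18.5,33)
b=viewer.read_camera("scene")
print(viewer.look_for("holder","scene")[:1])
E
```

```text
time: 9.55
tcp_pos: [627.3, -74.3, 33.1]
eef_rot: [0.0, 0.515, 0.857, 0.0]
force: [0.6, -0.8, 1.0]
opening: -0.4
finger_force: 0.8
9.55 [627.3 -74.3  33.1] x [-0.47   0.883 -0.   ] y [0.883 0.47  0.   ] z [ 0. -0. -1.] tip 8.0 open -0.35099867567077486 F [ 0.6 -0.8  1. ]
slide cm [6.2  0.24 0.01]
rot deg [ 0.02  0.01 -0.05]
[{'position': [627.6, -33.1, 53.9], 'p': 0.65}]
```

```bash
python3 -m jog '{"rot":[[0,0,0],[0,0,0],[0,0,0],[0,0,0],[0,0,0],[0,0,0],[0,0,0],[0,0,0]],"slide":[[0.8,0.1,0],[1.6,0.2,0],[2.4,0.2,0],[3.2,0.2,0],[4,0.2,0],[4.6,0.2,0],[5,0.2,0],[5.2,0.2,0]],"gripper":[1,1,1,1,1,1,1,1]}'
python3 - <<'E'
from h import *
to(600.3,-18.5,33)
b=viewer.read_camera("scene")
print(viewer.look_for("holder","scene")[:1])
t=rect("scene",b,52,x0=500,y0=80,s=3,w=600,h=600)
cv2.circle(t,(int((80-11)*3),int(600-84.2*3)),int(22.5*3),(0,255,0),1)
cv2.imwrite("pics/p5.png",t[:,:,::-1])
E
```

```text
time: 10.45
tcp_pos: [604.6, -27.7, 33.0]
eef_rot: [-0.0, 0.515, 0.857, 0.0]
force: [0.4, -1.1, 0.5]
opening: -0.3
finger_force: 0.8
10.45 [604.6 -27.7  33. ] x [-0.47   0.883  0.   ] y [0.883 0.47  0.   ] z [ 0.  0. -1.] tip 8.0 open -0.2919828379898218 F [ 0.4 -1.1  0.5]
slide cm [1.01 0.05 0.  ]
rot deg [ 0.   -0.01 -0.04]
[{'position': [602.5, 11.1, 53.2], 'p': 0.51}]
```

View pics/p5.png

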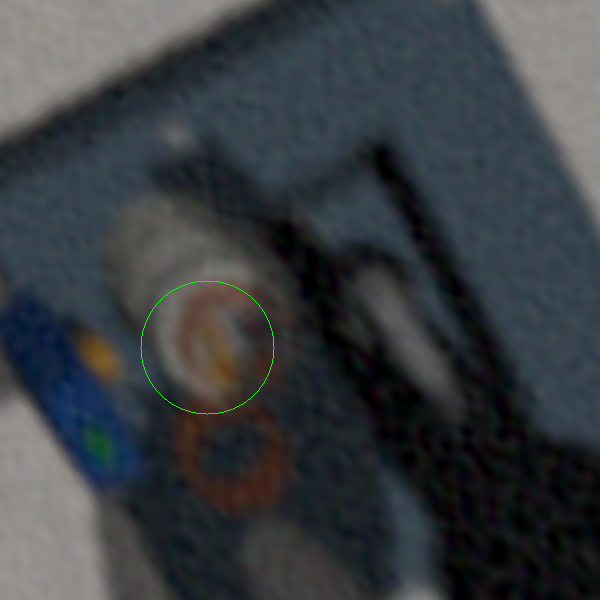

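The rim is about 9 mm short of the end circle at (207,347). The last stretch goes slowly until the stop.

```bash
python3 -m jog '{"rot":[[0,0,0],[0,0,0],[0,0,0],[0,0,0],[0,0,0]],"slide":[[0.2,0,0],[0.4,0,0],[0.6,0,0],[0.8,0,0],[0.8,0,0]],"gripper":[1,1,1,1,1]}'
python3 -m jog '{"rot":[[0,0,0],[0,0,0]],"slide":[[0.1,0,0],[0.15,0,0]],"gripper":[1,1]}'
python3 -m jog '{"rot":[[0,0,0],[0,0,0]],"slide":[[0.1,0,0],[0.1,0,0]],"gripper":[1,1]}'
```

```text
time: 11.05
tcp_pos: [600.8, -20.6, 33.0]
eef_rot: [-0.0, 0.515, 0.857, 0.0]
force: [-0.0, 0.2, -0.9]
opening: -0.1
finger_force: 0.1
time: 11.25
tcp_pos: [600.6, -20.3, 33.0]
eef_rot: [0.0, 0.515, 0.857, -0.0]
force: [1.1, -3.2, 0.3]
opening: 0.1
finger_force: 1.5
time: 11.45
tcp_pos: [600.5, -20.1, 33.2]
eef_rot: [0.001, 0.515, 0.857, -0.0]
force: [2.5, -4.9, 0.1]
opening: 0.2
finger_force: 2.5
```

```bash
python3 -m jog '{"rot":[[0,0,0],[0,0,0]],"slide":[[0.15,0,0],[0.15,0,0]],"gripper":[1,1]}'
python3 -m jog '{"rot":[[0,0,0],[0,0,0],[0,0,0],[0,0,0],[0,0,0],[0,0,0],[0,0,0],[0,0,0]],"slide":[[-0.5,0,0],[-1.5,0,0],[-3.5,0,0],[-3.5,0,-3],[-3.5,0,-7],[-3.5,0,-11],[-8,0,-14],[-13,0,-16]],"gripper":[1,1,1,1,1,1,1,1]}'
python3 -m jog '{"rot":[[0,0,0],[0,0,0],[0,0,0],[0,0,0]],"slide":[[-5,0,0],[-10,0,0],[-10,0,0],[-10,0,0]],"gripper":[1,1,1,1]}'
python3 - <<'E'
from h import *
ims=[]
for c in("scene","top"):
    b=viewer.read_camera(c)
    t=rect(c,b,52,x0=520,y0=80,s=3,w=400,h=400)
    cv2.circle(t,(int((80-11)*3),int(400-64.2*3)),int(22.5*3),(0,255,0),1);ims.append(t)
    print(c,viewer.look_for("movement",c)[:1],viewer.look_for("holder",c)[:1])
cv2.imwrite("pics/p6.png",np.hstack(ims)[:,:,::-1])
E
```

```text
time: 11.65
tcp_pos: [600.4, -19.9, 33.4]
eef_rot: [0.002, 0.516, 0.857, -0.0]
force: [2.2, -6.4, -0.8]
opening: -0.6
finger_force: 3.6
time: 12.45
tcp_pos: [658.0, -123.6, 192.9]
eef_rot: [0.0, 0.513, 0.859, 0.002]
force: [1.7, -1.4, -0.6]
opening: -0.0
finger_force: 0.0
time: 12.85
tcp_pos: [703.2, -215.4, 188.9]
eef_rot: [-0.001, 0.516, 0.857, 0.0]
force: [-0.7, 1.2, -0.2]
opening: -0.0
finger_force: 0.0
scene [{'position': [593.6, 13.6, 55.9], 'p': 0.46}] [{'position': [598.9, 18.8, 52.6], 'p': 0.52}]
top [] [{'position': [587.7, 11.7, 59.1], 'p': 0.69}]
```

View pics/p6.png

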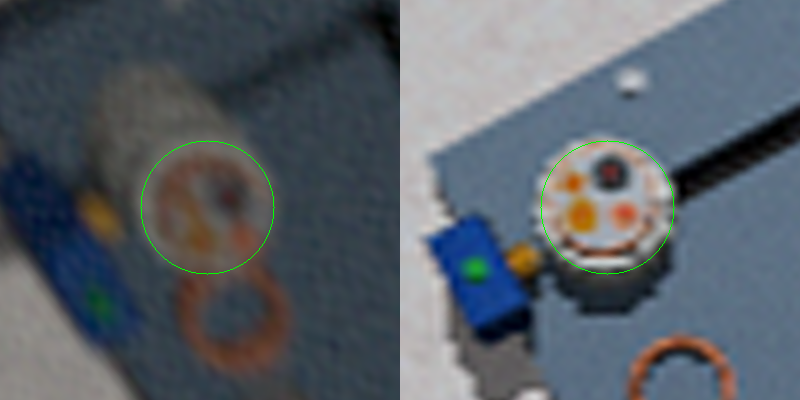

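The holder stands upright inside the end circle in both views, at (207,207) and (607,200), right by the brass nib. The fingers are clear and the force had built up at the stop, so I hand in.

```bash
python3 -c "from station import job;print(job.close_job())"
```

```text
the job is handed in; nothing more can be done
None
```

The holder was pushed to the slot's corner and then against the closed end beside the pickup, where it stands upright with the arm clear; the job is handed in, but no verdict came back.

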